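# Lock the keeper bar over the tubing clamps

## Robot

A 6-joint arm with a two-finger parallel gripper is mounted at the origin on the work surface. World frame = base frame: x ahead of the robot, y to its left, z up, the work surface at z = 0. Lengths are in m, angles in rad, forces in N, time in s.
With the tool pointing down it reaches from about 0.35 to 0.85 m from the base axis. Payload 8.1 kg.
Tool frame: the origin (TCP) lies on the front face of the gripper's body, between the roots of the fingers; the fingertips stand 84 mm ahead of it and the grasp point (between the pads) lies 65 mm ahead of it; x points along the fingers, y is the direction in which the jaws open and shut, and the axes are right-handed (so a half turn about x gives the same grasp; the last joint's range is limited). The gripper opens to 93 mm and grips with 3 to 60 N. Pads are 15 mm wide; open, the fingers measure 128 mm over their backs; the gripper's body (75 mm by 188 mm) begins 65 mm behind the grasp point.
Start: joints at [-1.28, 0.13, 1.488, -0, 1.523, -0.085], TCP at [0.22, -0.558, 0.303] pointing down, gripper open.
Joint ranges: [-2.96, 2.96], [-0.89, 2.26], [0.02, 2.5], [-1.34, 4.48], [0, 2.73], [-2.66, 2.66]. Speed limits (rad/s): [2.39, 2.39, 2.79, 3.14, 3.14, 3.14].

## Interface

Orientations are given as a rotation vector (axis times angle).
In Python, from plant import telemetry, read_camera, camera_params, robot gives the robot as it stands.
- The arm moves only by the tool step_arm, never from a script. Its argument "commands" is a list of rows, each an object with "xyz": the shift along the tool's x, y, z in mm, a list of three; "turn": the turn, a rotation vector about the tool's x, y, z in rad, a list of three; "grip": the finger opening in mm, from 0 to 93. In form: [{"xyz": [dx, dy, dz], "turn": [ax, ay, az], "grip": grip}, ...]. A call has 1 to 12 rows; each row is the pose to reach, as a shift and turn from the pose commanded when the call began, along the tool's axes at that moment; what a row does not reach only later rows make up. A row lasts 1/8 s, in which the tool goes at most 62.5 mm and 10.7 degrees, less where a joint would pass 70% of its speed; a pose out of reach is approached as far as the arm can. A call with a gripper value outside its range is refused whole. The fingers move at their own pace and stop on an object; "force" is the grip in N (left out, the last holds). Time passes only in rows, so rows that repeat a pose let the fingers close. It gives the time, the measured TCP pose, the force and the opening at its end, in the units of the state.
- telemetry.read_state(): the state, without advancing time (a new reading comes with each control period).
- read_camera(name): name is "scene" or "top" or "wrist"; returns the picture (384x512x3 uint8, red, green, blue); there is no depth.
- camera_params(name): a dict with "mtx" (3x3 intrinsics, pixels), "rvec" (rotation vector, rad) and "tvec" (3), from world to camera coordinates, as OpenCV has them. Camera axes: x right, y down, z forward; pixel columns grow to the right and rows downward; lengths in m; the calibration is good to about 2 mm. A picture is of the moment at which its call begins: read the wrist's pose just before it. camera_params takes no time and is no camera call; for the wrist camera it gives the pose at the moment of the call.
- robot.close_job(): hands the job in, once; it reports no verdict.
The state is a dict: "t": time; "q": joint angles; "dq": joint speeds; "joint_torque": joint torques, N m; "tool_pos": TCP position; "orientation": TCP orientation; "force": force on the tool from outside, world axes, zero at the start; "wrist_torque": the same for the moment, N m; "opening": finger opening in m.
Only numpy, scipy, OpenCV 4.12 (cv2) and the standard library are available. Lean on these libraries where they do the work, as an engineer would, in place of code of your own. Each camera call takes 0.05 s, during which the arm holds its last target. There are 200 camera calls.

## Task

Secure the four purple clamps on the sloping clip board for transport: swing the steel keeper bar by its black handle until its hole lines up with the hole in the orange lug, then take the blue-headed pin from the green rack and push it through both holes until its head is fully home on the bar. Let go, and leave the yellow-headed pin and all the other things where they are.

Things in the scene. Friction and masses are not known exactly. Their poses are not given: they have to be found in the camera images.
- stand: Fixed stand with the grey-blue clip board, 180 mm up the slope by 250 mm across, rising 30 degrees away from its front edge; top edge 125 mm above the counter. It faces roughly to the robot's right (-y). Origin on the counter; x to its high back, y to its left. Four purple clamps (up to 26 mm above the board) are held under the bar between lug and pivot; the lug's top is 30 mm above the board.
- lug_hole (a point): Middle of the upper mouth of the 13 mm hole, right through the orange lug (46 x 48 mm, 12 mm thick, 18 mm free below) fixed near the board's far end. z: the hole's axis, square to the board and out of it (30 degrees from vertical, leaning to the stand's front); x: up the slope; y: level, along the board towards the bar's pivot, whose axis is parallel to z, 150 mm away along +y.
- bar (a joint): Keeper bar angle about its pivot, rad: 0 when its hole is exactly over the lug's (bar then along -y of lug_hole), positive with its free end swung up the slope. Starts positive; range -0.35 to 1.4, no stop or click at 0; a stiff pivot (0.25 N m friction) keeps it where it is left. The pin's tapered tip can pull it over by a few mm.
- bar_handle (a point): Point on the axis of the bar's upright round black handle (18 mm across, 44 mm tall, square to the board), 24 mm above the bar's top face, 195 mm from the pivot axis; turns with the bar. With the bar at 0 it lies at x 0, y -45, z +34 mm in the axes of lug_hole. z along the handle, out of the board.
- bar_hole (a point): Middle of the upper mouth of the hole (13 mm wide) in the steel keeper bar (30 mm wide, 8 mm thick), on its top face, 150 mm from the pivot axis. With the bar at 0 it lies 10 mm above lug_hole along z (2 mm gap between bar and lug).
- pin_head (a point): Blue-headed locking pin: point on its axis in the head, 24 mm above the head's underside. Head: flange 26 mm across, 4 mm thick, then a round knob 20 mm across, 40 mm tall. z points from shank to head. Starts upright in one of the rack's holes, flange on the rack's top. Home in the bar, this point lies 34 mm above lug_hole along z.
- rack: Green fixed pin rack, block 120 x 55 mm, 50 mm tall; origin at the centre of its underside. Holes at x +35 and -35 mm, y 0 in its own axes, one for each pin; which pin is where varies. It stands left or right of the robot's centre line, the carton on the other side.
- short_pin_head (a point): Bystander, leave alone: yellow-headed pin in the rack's other hole, same head as the blue one but only a 16 mm shank, too short. Point 24 mm above its head's underside.
- carton: Fixed cardboard carton 110 x 85 mm, 55 mm tall; origin at the centre of its underside.
- remover: Bystander: chunky orange cap remover standing by the rack's end, 40 mm across, 70 mm tall; origin at the centre of its underside.
- divider: Bystander: grey tray divider standing on edge behind the high edge of the clip board, 110 mm long (its x), 5 mm thick with 50 mm wide feet, 110 mm tall; origin at the centre of its underside.
- forceps: Bystander: stainless mosquito forceps lying along the board's low edge, 135 mm long along its x (tip at +x), 8 mm tall; origin under its middle.
- spare: Bystander: loose purple tubing clamp lying out on the right, 70 x 16 mm, 19 mm tall; origin under its middle.
- bottle: Bystander: white bottle with a blue cap standing near the far edge of the counter, 60 mm across, 160 mm tall; origin at the centre of its underside.
- pin: The same blue-headed pin, 48 to 84 g. Steel shank 10 mm across and 38 mm long below the head, its last 10 mm tapered to 4 mm. Origin at the tip of its shank (62 mm below pin_head along the pin's z).
Mind the look-alikes: they are no part of the job. Of the things that look like the pin, the middle-sized one is meant.

How it is judged:
On the way, in this order (a step that is already met when the one before it is completed fails the run):
1. the bar is turned so that its hole is over the lug's hole (within 0.035 rad), the blue pin not yet in (value of joint bar between -0.035 and 0.035 rad and distance between pin_head and lug_hole above 0.05 m), for 0.2 s.
2. the blue pin is through both holes with its head down on the bar (value of joint bar between -0.035 and 0.035 rad and x of pin_head in the frame of lug_hole between -0.005 and 0.005 m and y of pin_head in the frame of lug_hole between -0.005 and 0.005 m and z of pin_head in the frame of lug_hole between 0.028 and 0.038 m and angle between the z axis of pin_head and the z axis of lug_hole, either way round below 0.12 rad), for 0.2 s.
At the end, for the whole second after the job is handed in: The bar stands within 0.035 rad of the lined-up angle and the blue pin is through both holes: the point in its head is within 5 mm of the lug hole's axis each way and less than 38 mm above the lug (head within 4 mm of the bar), its axis within 0.12 rad of the hole's; released and at rest (all of step 2 and linear speed of pin below 0.02 m/s and contact force between pin and the fingers below 0.1 N); the robot touches nothing.
It fails at once if a bystander or the yellow pin moved more than 25 mm (distance of any of short_pin_head, forceps, divider, remover, spare, bottle from where it was at the start of the episode above 0.025 m).
It also fails if it takes over 64 s, if anything falls off the work surface, if the arm or the gripper's body presses on something with over 40 N, if the wrist force passes 120 N, or if a joint passes its speed limit or range.

## Working session

There is one attempt and no reset: what is moved stays moved. The work goes in short steps, Python scripts to look and compute and a tool call to move; the robot and the scene stay as the last step left them, time stands still between calls to the robot, and variables do not carry over. Pictures are saved under pics/ and viewed, about 8 in all and at most 12, crops included, and the job is handed in when it is done.

Besides the shell and the picture viewer there is one more tool, called after ">>>" in YAML: its name, and indented under it one key for each argument. step_arm: Moves the arm, as the interface text tells. Its arguments: {"type":"object","properties":{"commands":{"type":"array"},"force":{"type":"number"}},"required":["commands"]}

```bash
ls; mkdir -p pics; python3 - <<'E'
from plant import telemetry, read_camera, camera_params
import cv2, numpy as np
print(telemetry.read_state())
for n in("scene","top"):
    im=read_camera(n); np.save(f"pics/{n}0.npy",im)
    cv2.imwrite(f"pics/{n}0.png",cv2.resize(im[:,:,::-1],(800,600),interpolation=cv2.INTER_CUBIC))
    p=camera_params(n); print(n,p['mtx'],p['rvec'],p['tvec'])
E
```

```text
pics
{'t': 0.0, 'q': array([-1.28038962e+00,  1.31097707e-01,  1.48927431e+00,  1.05709015e-06,
        1.52300059e+00, -8.53674755e-02]), 'dq': array([-0.00013861, -0.00097904,  0.00282847,  0.0017788 ,  0.00096256,
        0.00030353]), 'joint_torque': array([ 1.22962923e-03, -5.59845078e+01, -4.91763389e+01,  7.68882665e-02,
        3.57840245e-02, -9.99600070e-05]), 'tool_pos': array([ 0.22011566, -0.55771977,  0.30172795]), 'orientation': array([ 2.0165024 ,  0.3852497 , -2.01687418]), 'force': array([-0.44133181,  0.85749409, -0.10247227]), 'wrist_torque': array([-0.03726358, -0.01982735, -0.00136614]), 'opening': 0.09299664281621543}
scene [[372.96675006   0.         251.8892814 ]
 [  0.         372.96675006 200.35898377]
 [  0.           0.           1.        ]] [ 2.03590627  1.04603325 -0.52521572] [-0.25969164 -0.19526277  1.40437505]
top [[374.22552177   0.         249.27269199]
 [  0.         374.22552177 192.87615053]
 [  0.           0.           1.        ]] [ 2.16996042 -2.18886742  0.10025976] [-0.04996608  0.55674311  0.96508494]
```

View pics/scene0.png

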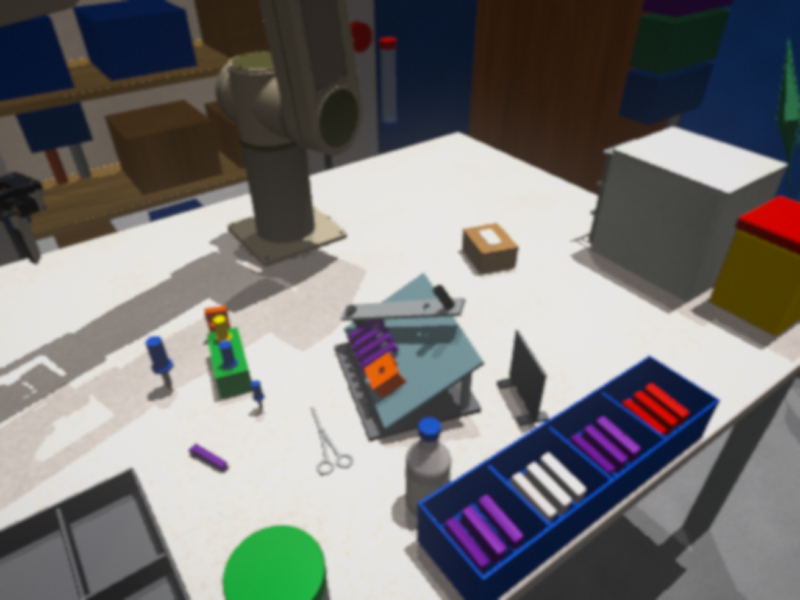

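View pics/top0.png

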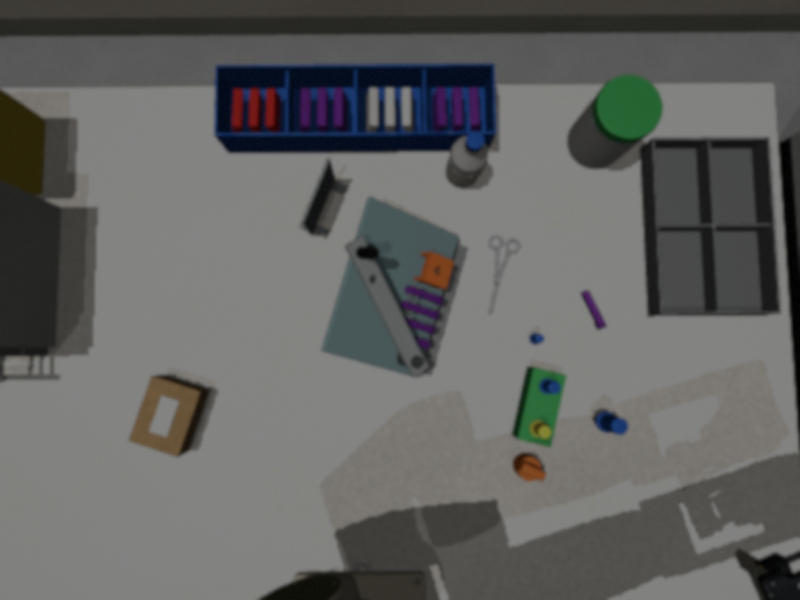

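Blue-headed candidates in the top view (800x600 px): rack pin (550,386), a larger one standing free (611,423), and a smaller one (537,338). By the description, the middle-sized one in the rack is meant. The yellow pin is at (541,430), the lug hole near (436,270), the bar hole near (373,279), the pivot near (417,362) and the handle near (367,250). I'll check this in a close crop.

```bash
python3 - <<'E'
import cv2, numpy as np
def crop(n,x0,y0,w,h,s):
    im=np.load(f"pics/{n}0.npy")[y0:y0+h,x0:x0+w,::-1]
    im=cv2.convertScaleAbs(im,alpha=1.5 if n=="top" else 1.1)
    im=cv2.resize(im,None,fx=s,fy=s,interpolation=cv2.INTER_CUBIC)
    for k in range(0,w,10):
        cv2.line(im,(k*s,0),(k*s,6),(0,0,255),1); 
        if k%20==0: cv2.putText(im,str(x0+k),(k*s,16),0,.35,(0,0,255),1)
    for k in range(0,h,10):
        cv2.line(im,(0,k*s),(6,k*s),(0,0,255),1)
        if k%20==0: cv2.putText(im,str(y0+k),(8,k*s+4),0,.35,(0,0,255),1)
    return im
a=crop("top",205,125,100,120,4); b=crop("top",325,200,80,110,5)[:480]; 
c=crop("scene",210,165,110,120,4)
b=np.vstack([b,np.zeros((max(0,480-b.shape[0]),b.shape[1],3),np.uint8)])
cv2.imwrite("pics/crop1.png",np.hstack([a,b])[:600,:800]);
d=crop("scene",85,180,90,90,4)
e=np.zeros((480,800,3),np.uint8); e[:480,:440]=c; e[:360,440:800]=d
cv2.imwrite("pics/crop2.png",e)
E
```

```text
(no output)
```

View pics/crop1.png

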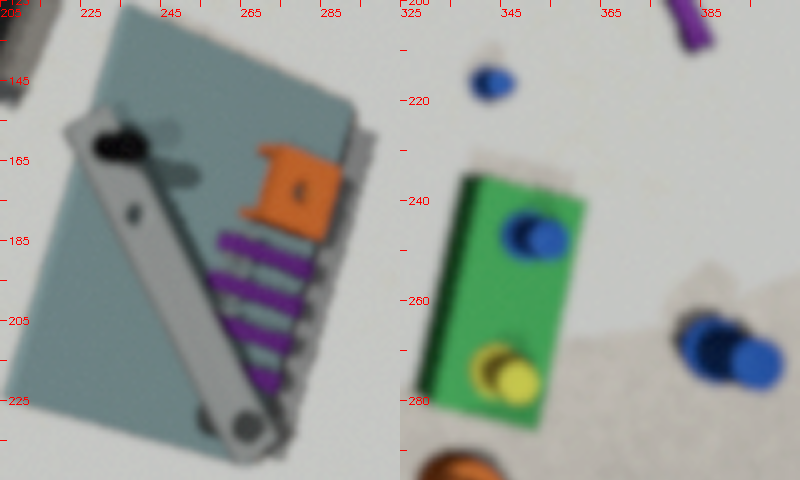

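View pics/crop2.png

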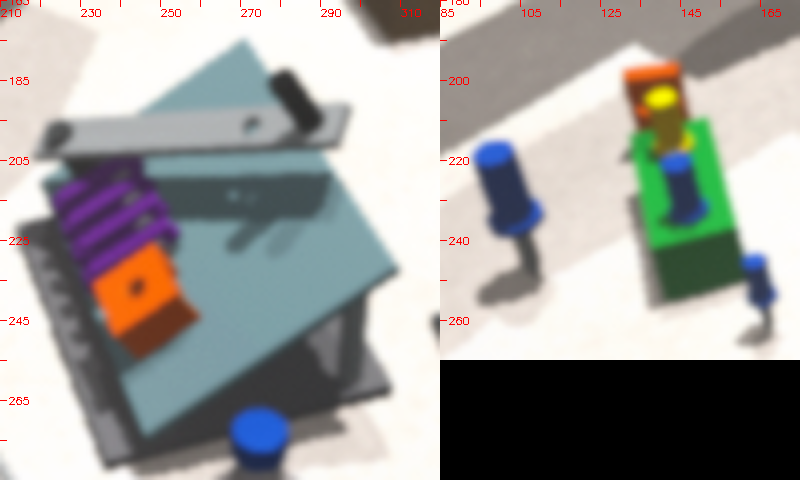

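The crops confirm the choice. The blue pin in the rack has its knob top at (354.8,247.8) in native top-view pixels, with the larger and smaller blue look-alikes standing free beside the rack. The bar and lug features are readable too, so I'll fit the poses.

```bash
cat > h.py <<'E'
import numpy as np, cv2
from scipy.optimize import least_squares
from scipy.spatial.transform import Rotation as R
from plant import telemetry, read_camera, camera_params
def proj(p,X): return cv2.projectPoints(np.atleast_2d(np.asarray(X,float)),p['rvec'],p['tvec'],p['mtx'],None)[0][:,0]
def lug(v):
    e=np.array([np.cos(v[3]),np.sin(v[3]),0]);Z=np.array([0,0,1.]);c,s=np.cos(np.pi/6),.5
    return v[:3],np.column_stack([e*c+Z*s,np.cross(Z,e),-e*s+Z*c])
def pt(v,r,z):
    o,M=lug(v); th=v[4]; return o+M@np.array([r*np.sin(th),.15-r*np.cos(th),z])
def state(): 
    s=telemetry.read_state(); return s['tool_pos'],R.from_rotvec(s['orientation']),s
E
python3 - <<'E'
from h import *
T=camera_params("top");S=camera_params("scene")
obs=[(T,'lug',(279.8,172.5)),(T,(.15,.010),(238.5,178.5)),(T,(.195,.054),(238.3,161.8)),(T,(.195,.010),(231.5,162)),
(S,'lug',(244.3,236.8)),(S,(.15,.010),(273,196.3)),(S,(.195,.054),(280.8,185))]
def f(v):
    r=[]
    for p,k,u in obs:
        X=v[:3] if k=='lug' else pt(v,*k); r+=list((proj(p,X)[0]-u))
    return r
b=least_squares(f,[.6,-.05,.12,np.pi/2,.6],loss='soft_l1'); v=b.x
print("lug,yaw,th",v.round(4)); print(np.round(f(v),1).reshape(-1,2).tolist())
print("pivot",pt(v,0,0).round(4),"handle",pt(v,.195,.034).round(4),"z",lug(v)[1][:,2]); np.save("v.npy",v)
p2=pt(v,0,.01); print("pivot px",proj(T,p2),proj(S,p2))
for n,a,c in(("blue",(354.8,247.8),(144.3,220.5)),("yel",(348.6,276.6),(140.3,204.3))):
    g=least_squares(lambda X:np.r_[proj(T,X)[0]-a,proj(S,X)[0]-c],[.4,-.2,.09]); print(n,g.x.round(4),g.fun.round(1))
    g=least_squares(lambda X:np.r_[proj(T,[X[0],X[1],.094])[0]-a,proj(S,[X[0],X[1],.094])[0]-c],[.4,-.2]); print(n,g.x.round(4),g.fun.round(1))
w=camera_params("wrist");p,r,s=state();C=cv2.Rodrigues(w['rvec'])[0];cam=-C.T@w['tvec']
print("wrist cam in tool",r.inv().apply(cam-p).round(4)); print((r.inv().as_matrix()@C.T).round(3)); print(w['mtx'][0]); print(r.as_matrix().round(3))
E
```

```text
lug,yaw,th [ 0.6021 -0.1302  0.0796  1.2912  0.8348]
[[-0.5, 0.0], [-0.2, -0.1], [0.1, -0.5], [-2.0, -0.4], [-0.4, 0.2], [-1.1, 0.3], [-0.9, -0.2]]
pivot [ 0.4579 -0.0888  0.0796] handle [ 0.6136 -0.021   0.1813] z [-0.13797558 -0.48058583  0.8660254 ]
pivot px [[265.58931257 231.02374513]] [[224.75420173 199.07880889]]
blue [ 0.4148 -0.3084  0.0925] [-0.6 -0.3 -0.7 -0.1]
blue [ 0.4153 -0.3083] [-0.5 -0.5 -0.7 -0.4]
yel [ 0.3458 -0.2913  0.0923] [-0.6 -0.3 -0.7 -0.1]
yel [ 0.3465 -0.2912] [-0.5 -0.5 -0.7 -0.5]
wrist cam in tool [-0.0818 -0.0003 -0.0676]
[[-0.    -0.246  0.969]
 [ 1.     0.001  0.   ]
 [-0.001  0.969  0.246]]
[326.19043153   0.         257.31885173]
[[-0.     0.367 -0.93 ]
 [ 0.002 -0.93  -0.367]
 [-1.    -0.002 -0.   ]]
```

```bash
cat >> h.py <<'E'
def toolR(v,th):
    M=lug(v)[1]; x=-M[:,2]; y=-(np.cos(th)*M[:,0]+np.sin(th)*M[:,1]); return R.from_matrix(np.column_stack([x,y,np.cross(x,y)]))
def cmd(P,Q,label=""):
    p,r,s=state(); d=r.inv().apply(np.asarray(P)-p)*1e3; t=(r.inv()*Q).as_rotvec()
    print(label,"xyz",d.round(1).tolist(),"turn",t.round(3).tolist(),"ang",np.linalg.norm(t).round(2))
E
python3 - <<'E'
from h import *
v=np.load("v.npy"); H=pt(v,.195,.034); z=lug(v)[1][:,2]
cmd(H+.155*z,toolR(v,v[4]),"pre")
E
```

```text
pre xyz [-13.2, -293.5, -515.8] turn [-0.176, 0.355, -0.384] ang 0.55
```

>>> step_arm:
  commands:
    - {"xyz": [-13, -293, -516], "turn": [-0.176, 0.355, -0.384], "grip": 60}
    - {"xyz": [-13, -293, -516], "turn": [-0.176, 0.355, -0.384], "grip": 60}
    - {"xyz": [-13, -293, -516], "turn": [-0.176, 0.355, -0.384], "grip": 60}
    - {"xyz": [-13, -293, -516], "turn": [-0.176, 0.355, -0.384], "grip": 60}
    - {"xyz": [-13, -293, -516], "turn": [-0.176, 0.355, -0.384], "grip": 60}
    - {"xyz": [-13, -293, -516], "turn": [-0.176, 0.355, -0.384], "grip": 60}
    - {"xyz": [-13, -293, -516], "turn": [-0.176, 0.355, -0.384], "grip": 60}
    - {"xyz": [-13, -293, -516], "turn": [-0.176, 0.355, -0.384], "grip": 60}
    - {"xyz": [-13, -293, -516], "turn": [-0.176, 0.355, -0.384], "grip": 60}
    - {"xyz": [-13, -293, -516], "turn": [-0.176, 0.355, -0.384], "grip": 60}
    - {"xyz": [-13, -293, -516], "turn": [-0.176, 0.355, -0.384], "grip": 60}
    - {"xyz": [-13, -293, -516], "turn": [-0.176, 0.355, -0.384], "grip": 60}

```text
t: 1.6
tool_pos: [0.5922, -0.0966, 0.3152]
orientation: [2.319, 1.054, -1.726]
force: [-0.3, -0.8, -0.4]
opening: 0.0603
```

```bash
python3 - <<'E'
from h import *
v=np.load("v.npy"); H=pt(v,.195,.034); z=lug(v)[1][:,2]
cmd(H+.155*z,toolR(v,v[4]),"pre"); print(state()[2]['q'].round(2))
W=camera_params("wrist"); im=read_camera("wrist"); np.save("pics/w1.npy",im)
o=cv2.resize(im[:,:,::-1],(800,600))
for n,X in(("lug",v[:3]),("barhole",pt(v,.15,.01)),("htop",pt(v,.195,.054)),("hbase",pt(v,.195,.01)),("piv",pt(v,0,.01))):
    u=proj(W,X)[0]; print(n,u.round(1)); cv2.drawMarker(o,tuple(int(q) for q in u*1.5625),(0,255,0),0,10)
cv2.imwrite("pics/w1.png",o)
E
```

```text
pre xyz [0.2, -1.0, -0.6] turn [0.0, 0.002, -0.001] ang 0.0
[-0.49  0.15  1.52  0.51  1.59  0.51]
lug [376.1 287.6]
barhole [256.3 242.4]
htop [256.1 207.5]
hbase [256.3 191.7]
piv [256.2 385.5]
```

View pics/w1.png

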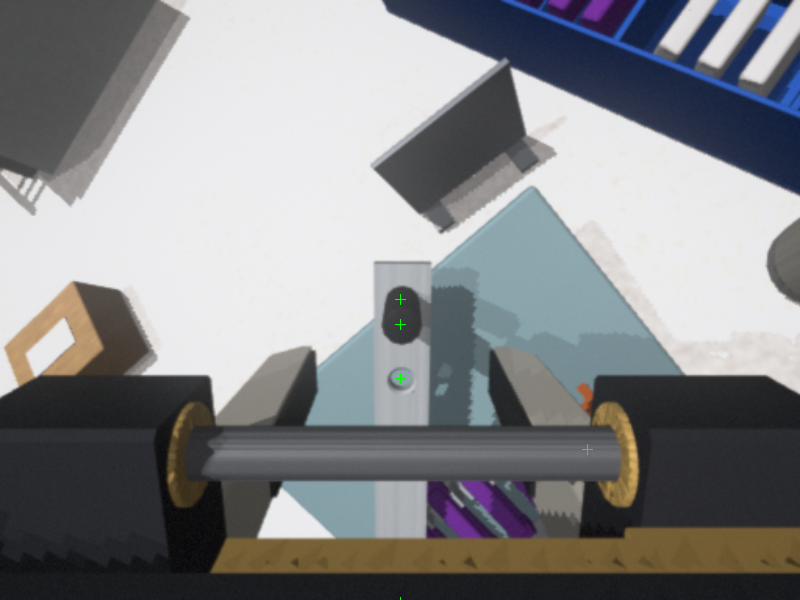

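The wrist view confirms the fit. The handle is at (402,300..324) and the bar hole at (401,378), both within about 2 px of prediction. I'll descend and grip.

>>> step_arm:
  commands:
    - {"xyz": [45, 0, -0.5], "turn": [0, 0, 0], "grip": 60}
    - {"xyz": [80, 0, -0.5], "turn": [0, 0, 0], "grip": 60}
    - {"xyz": [89, 0, -0.5], "turn": [0, 0, 0], "grip": 60}
    - {"xyz": [89, 0, -0.5], "turn": [0, 0, 0], "grip": 40}
    - {"xyz": [89, 0, -0.5], "turn": [0, 0, 0], "grip": 10}
    - {"xyz": [89, 0, -0.5], "turn": [0, 0, 0], "grip": 10}
    - {"xyz": [89, 0, -0.5], "turn": [0, 0, 0], "grip": 10}
    - {"xyz": [89, 0, -0.5], "turn": [0, 0, 0], "grip": 10}
  force: 12

```text
t: 2.65
tool_pos: [0.6055, -0.0535, 0.2393]
orientation: [2.32, 1.053, -1.723]
force: [-0.5, -1.2, 2.1]
opening: 0.0179
```

```bash
python3 - <<'E'
from h import *
v=np.load("v.npy"); z=lug(v)[1][:,2]; p,r,s=state()
g=p+.065*r.as_matrix()[:,0]; o,M=lug(v); print("grasp in lug",((g-o)@M*1e3).round(1),"opening",s['opening'],s['force'])
l=(g-o)@M; print("theta",np.arctan2(l[0],.15-l[1]),"r",np.hypot(l[0],.15-l[1]))
th0=v[4]
for k in range(1,11):
    th=th0*(1-k/10); u=v.copy();u[4]=th; cmd(pt(u,.195,.034)+.065*z,toolR(v,th),f"{th:.3f}")
E
```

```text
grasp in lug [144.4  17.8  36. ] opening 0.01790746181928665 [-0.51692146 -1.15281275  2.12894048]
theta 0.8292452217838374 r 0.19578379706177199
0.751 xyz [2.0, 15.3, 1.5] turn [0.085, 0.0, -0.002] ang 0.08
0.668 xyz [2.0, 31.4, 3.5] turn [0.168, 0.0, -0.002] ang 0.17
0.584 xyz [2.0, 47.4, 6.9] turn [0.252, 0.0, -0.002] ang 0.25
0.501 xyz [2.1, 62.9, 11.6] turn [0.335, 0.0, -0.002] ang 0.34
0.417 xyz [2.1, 78.1, 17.6] turn [0.419, -0.0, -0.002] ang 0.42
0.334 xyz [2.1, 92.6, 24.9] turn [0.502, -0.0, -0.002] ang 0.5
0.250 xyz [2.2, 106.6, 33.3] turn [0.585, -0.0, -0.002] ang 0.59
0.167 xyz [2.2, 119.7, 42.8] turn [0.669, -0.0, -0.002] ang 0.67
0.083 xyz [2.2, 132.1, 53.4] turn [0.752, -0.0, -0.002] ang 0.75
0.000 xyz [2.2, 143.5, 65.0] turn [0.836, -0.0, -0.002] ang 0.84
```

>>> step_arm:
  commands:
    - {"xyz": [0, 15.3, 1.5], "turn": [0.085, 0, 0], "grip": 10}
    - {"xyz": [0, 31.4, 3.5], "turn": [0.168, 0, 0], "grip": 10}
    - {"xyz": [0, 47.4, 6.9], "turn": [0.252, 0, 0], "grip": 10}
    - {"xyz": [0, 62.9, 11.6], "turn": [0.335, 0, 0], "grip": 10}
    - {"xyz": [0, 78.1, 17.6], "turn": [0.419, 0, 0], "grip": 10}
    - {"xyz": [0, 92.6, 24.9], "turn": [0.502, 0, 0], "grip": 10}
    - {"xyz": [0, 106.6, 33.3], "turn": [0.585, 0, 0], "grip": 10}
    - {"xyz": [0, 119.7, 42.8], "turn": [0.669, 0, 0], "grip": 10}
    - {"xyz": [0, 132.1, 53.4], "turn": [0.752, 0, 0], "grip": 10}
    - {"xyz": [0, 143.5, 65], "turn": [0.836, 0, 0], "grip": 10}
    - {"xyz": [0, 143.5, 65], "turn": [0.836, 0, 0], "grip": 10}
    - {"xyz": [0, 143.5, 65], "turn": [0.836, 0, 0], "grip": 10}

```text
t: 4.15
tool_pos: [0.6314, -0.1915, 0.1673]
orientation: [-1.888, -0.229, 1.748]
force: [-1.0, -4.0, 3.6]
opening: 0.0175
```

```bash
python3 - <<'E'
from h import *
v=np.load("v.npy"); p,r,s=state()
g=p+.065*r.as_matrix()[:,0]; o,M=lug(v); l=(g-o)@M; print("grasp in lug",(l*1e3).round(1),"opening",s['opening'],s['force'])
print("theta",np.arctan2(l[0],.15-l[1]),"r",np.hypot(l[0],.15-l[1])); print(s['q'].round(2))
E
```

```text
grasp in lug [ -0.3 -45.2  36.4] opening 0.017515010377760005 [-1.02588031 -4.03969511  3.55696134]
theta -0.0015684041647280027 r 0.19524748273600984
[-0.59  0.47  1.41  0.5   1.45  1.15]
```

>>> step_arm:
  commands:
    - {"xyz": [0, 0, 0], "turn": [0, 0, 0], "grip": 50}
    - {"xyz": [0, 0, 0], "turn": [0, 0, 0], "grip": 50}
    - {"xyz": [0, 0, 0], "turn": [0, 0, 0], "grip": 50}
    - {"xyz": [-40, 0, 0], "turn": [0, 0, 0], "grip": 50}
    - {"xyz": [-90, 0, 0], "turn": [0, 0, 0], "grip": 50}
    - {"xyz": [-120, 0, 0], "turn": [0, 0, 0], "grip": 50}
    - {"xyz": [-120, 0, 0], "turn": [0, 0, 0], "grip": 50}

```text
t: 5.03
tool_pos: [0.6154, -0.25, 0.2737]
orientation: [-1.892, -0.227, 1.745]
force: [0.1, -0.5, -1.4]
opening: 0.0498
```

```bash
python3 - <<'E'
from h import *
v=np.load("v.npy"); o,M=lug(v)
Q=toolR(v,0)*R.from_euler('y',.249); C=o+.26*M[:,2]
cmd(C-Q.apply([-.0818,0,-.0676]),Q,"look")
E
```

```text
look xyz [59.3, 0.2, 91.6] turn [0.001, 0.244, -0.003] ang 0.24
```

>>> step_arm:
  commands:
    - {"xyz": [20, 0, 46], "turn": [0, 0.12, 0], "grip": 50}
    - {"xyz": [59, 0, 91], "turn": [0, 0.244, -0.003], "grip": 50}
    - {"xyz": [59, 0, 91], "turn": [0, 0.244, -0.003], "grip": 50}
    - {"xyz": [59, 0, 91], "turn": [0, 0.244, -0.003], "grip": 50}
    - {"xyz": [59, 0, 91], "turn": [0, 0.244, -0.003], "grip": 50}

```text
t: 5.65
tool_pos: [0.5365, -0.1956, 0.2207]
orientation: [-2.077, -0.14, 1.497]
force: [0.9, 0.3, 1.1]
opening: 0.0496
```

```bash
python3 - <<'E'
from h import *
v=np.load("v.npy"); v[4]=0
W=camera_params("wrist"); im=read_camera("wrist"); np.save("pics/w2.npy",im)
for n,X in(("lug",v[:3]),("barhole",pt(v,.15,.01)),("hbase",pt(v,.195,.01)),("htop",pt(v,.195,.054))): print(n,proj(W,X)[0].round(1))
u=proj(W,pt(v,.15,.01))[0].round().astype(int)
a=cv2.resize(im[u[1]-90:u[1]+60,u[0]-70:u[0]+70,::-1],None,fx=4,fy=4,interpolation=cv2.INTER_CUBIC)
print("crop origin",u-[70,90]); cv2.imwrite("pics/w2.png",a)
E
```

```text
lug [257.9 191. ]
barhole [258. 191.]
hbase [258.1 131.9]
htop [258.2 119.3]
crop origin [188 101]
```

View pics/w2.png

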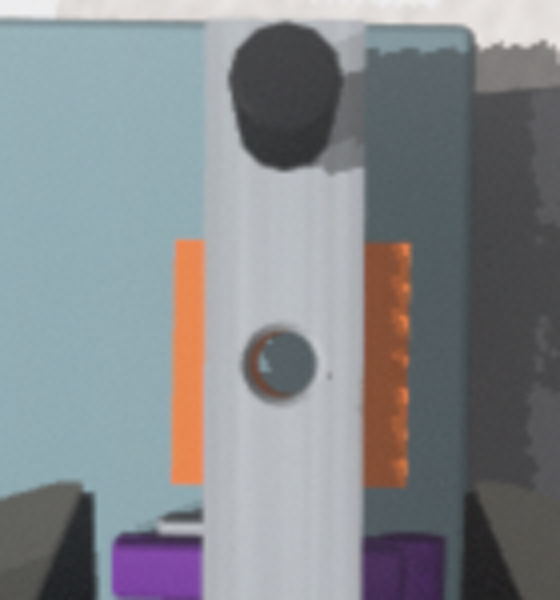

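The bar hole is at crop (280,362), exactly as predicted. The lug is centred at (292,364), about 2.4 mm further down the slope (bar about +0.016 rad), and its edges are tilted by about the same angle. I'll correct the lug fit and trim the bar with a second grip.

```bash
python3 - <<'E'
from h import *
v=np.load("v.npy"); o,M=lug(v); v[:3]=o-.0024*M[:,0]; v[3]-=.016; v[4]=0; np.save("v2.npy",v)
z=lug(v)[1][:,2]; H=pt(v,.195,.036); Q=toolR(v,0)
for a in(.07,.0): cmd(H+(.065+a)*z,Q,f"{a}")
E
```

```text
0.07 xyz [13.5, 3.5, -87.6] turn [0.015, -0.238, 0.002] ang 0.24
0.0 xyz [81.5, 3.6, -71.1] turn [0.015, -0.238, 0.002] ang 0.24
```

>>> step_arm:
  commands:
    - {"xyz": [0, 2, -44], "turn": [0.007, -0.12, 0.001], "grip": 50}
    - {"xyz": [13, 3.5, -87.5], "turn": [0.015, -0.238, 0.002], "grip": 50}
    - {"xyz": [13, 3.5, -87.5], "turn": [0.015, -0.238, 0.002], "grip": 50}
    - {"xyz": [13, 3.5, -87.5], "turn": [0.015, -0.238, 0.002], "grip": 50}
    - {"xyz": [47, 3.5, -79.3], "turn": [0.015, -0.238, 0.002], "grip": 50}
    - {"xyz": [81.5, 3.6, -71.1], "turn": [0.015, -0.238, 0.002], "grip": 50}
    - {"xyz": [81.5, 3.6, -71.1], "turn": [0.015, -0.238, 0.002], "grip": 40}
    - {"xyz": [81.5, 3.6, -71.1], "turn": [0.015, -0.238, 0.002], "grip": 10}
    - {"xyz": [81.5, 3.6, -71.1], "turn": [0.015, -0.238, 0.002], "grip": 10}
    - {"xyz": [81.5, 3.6, -71.1], "turn": [0.015, -0.238, 0.002], "grip": 10}
    - {"xyz": [81.5, 3.6, -71.1], "turn": [0.015, -0.238, 0.002], "grip": 10}
    - {"xyz": [81.5, 3.6, -71.1], "turn": [0.015, -0.238, 0.002], "grip": 10}

```text
t: 7.2
tool_pos: [0.6289, -0.1939, 0.1662]
orientation: [-1.882, -0.215, 1.736]
force: [-2.2, -1.7, 8.0]
opening: 0.0175
```

```bash
python3 - <<'E'
from h import *
v=np.load("v2.npy"); p,r,s=state()
g=p+.065*r.as_matrix()[:,0]; o,M=lug(v); l=(g-o)@M; print("grasp in lug",(l*1e3).round(1),"opening",s['opening'],s['force'])
E
```

```text
grasp in lug [ -0.3 -44.3  36.6] opening 0.017490215622269146 [-2.20727082 -1.69928946  8.00594529]
```

>>> step_arm:
  commands:
    - {"xyz": [0, 0, 0], "turn": [0, 0, 0], "grip": 50}
    - {"xyz": [0, 0, 0], "turn": [0, 0, 0], "grip": 50}
    - {"xyz": [0, 0, 0], "turn": [0, 0, 0], "grip": 50}
    - {"xyz": [-40, 0, 0], "turn": [0, 0, 0], "grip": 50}
    - {"xyz": [-90, 0, 0], "turn": [0, 0, 0], "grip": 50}
    - {"xyz": [-100, 0, 46], "turn": [0, 0.12, 0], "grip": 50}
    - {"xyz": [-61, 0, 91], "turn": [0, 0.244, 0], "grip": 50}
    - {"xyz": [-61, 0, 91], "turn": [0, 0.244, 0], "grip": 50}
    - {"xyz": [-61, 0, 91], "turn": [0, 0.244, 0], "grip": 50}
    - {"xyz": [-61, 0, 91], "turn": [0, 0.244, 0], "grip": 50}

```text
t: 8.45
tool_pos: [0.5348, -0.1973, 0.2202]
orientation: [-2.074, -0.122, 1.488]
force: [0.3, -0.2, 1.0]
opening: 0.05
```

```bash
python3 - <<'E'
from h import *
v=np.load("v2.npy"); o,M=lug(v)
W=camera_params("wrist"); im=read_camera("wrist"); np.save("pics/w3.npy",im)
for n,X in(("lug",v[:3]),("barhole",pt(v,.15,.01))): print(n,proj(W,X)[0].round(1))
C=cv2.Rodrigues(W['rvec'])[0]; print("cam in lug",((-C.T@W['tvec']-o)@M*1e3).round(1))
u=proj(W,pt(v,.15,.01))[0].round().astype(int)
a=cv2.resize(im[u[1]-50:u[1]+50,u[0]-50:u[0]+50,::-1],None,fx=6,fy=6,interpolation=cv2.INTER_CUBIC)
print("crop origin",u-[50,50]); cv2.imwrite("pics/w3.png",a)
# rack pick
b=np.array([.4153,-.3083,.074+.003]); y=-np.array([.0171,.0688,0]);y/=np.linalg.norm(y)
x=np.array([0,0,-1.]); Q=R.from_matrix(np.column_stack([x,y,np.cross(x,y)]))
for a in(.2,.09,0): cmd(b+[0,0,.065+a],Q,f"pick{a}")
E
```

```text
lug [257.3 191.2]
barhole [257.3 191.3]
cam in lug [  0.3  -0.5 259.6]
crop origin [207 141]
pick0.2 xyz [-190.6, 61.2, 36.8] turn [-0.114, -0.255, 0.514] ang 0.58
pick0.09 xyz [-98.2, 116.1, 60.1] turn [-0.114, -0.255, 0.514] ang 0.58
pick0 xyz [-22.6, 161.1, 79.2] turn [-0.114, -0.255, 0.514] ang 0.58
```

View pics/w3.png

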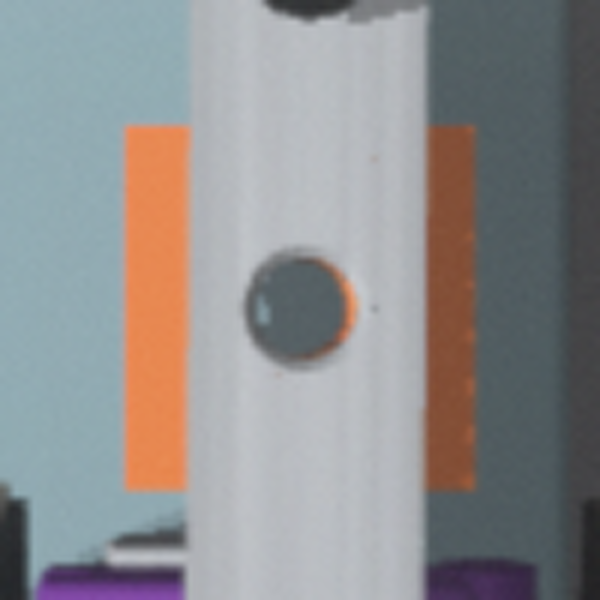

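The bar is now in line to within about 0.7 mm (a thin crescent on one side only; holes at native px about (256.8,192.2)). Now the pin.

>>> step_arm:
  commands:
    - {"xyz": [-60, 0, 0], "turn": [0, 0, 0], "grip": 50}
    - {"xyz": [-120, 20, 12], "turn": [-0.04, -0.08, 0.17], "grip": 50}
    - {"xyz": [-190.5, 61, 37], "turn": [-0.114, -0.255, 0.514], "grip": 50}
    - {"xyz": [-190.5, 61, 37], "turn": [-0.114, -0.255, 0.514], "grip": 50}
    - {"xyz": [-190.5, 61, 37], "turn": [-0.114, -0.255, 0.514], "grip": 50}
    - {"xyz": [-190.5, 61, 37], "turn": [-0.114, -0.255, 0.514], "grip": 50}
    - {"xyz": [-190.5, 61, 37], "turn": [-0.114, -0.255, 0.514], "grip": 50}

```text
t: 9.38
tool_pos: [0.4136, -0.306, 0.3378]
orientation: [-2.084, 0.249, 2.094]
force: [0.0, 0.4, -0.2]
opening: 0.0502
```

```bash
python3 - <<'E'
from h import *
W=camera_params("wrist"); im=read_camera("wrist"); np.save("pics/w4.npy",im)
hsv=cv2.cvtColor(im,cv2.COLOR_RGB2HSV)
print("pred top",proj(W,[.4153,-.3083,.094])[0].round(1),"flange",proj(W,[.4153,-.3083,.052])[0].round(1))
o=cv2.resize(im[:,:,::-1],(800,600)); u=proj(W,[.4153,-.3083,.094])[0]*1.5625; cv2.drawMarker(o,tuple(u.astype(int)),(0,255,255),0,10)
cv2.imwrite("pics/w4.png",o); print(state()[0],state()[1].as_matrix()[:,0].round(3))
E
```

```text
pred top [260.4 173.4] flange [260.2 166.1]
[ 0.413325   -0.30617558  0.33789499] [-0.004  0.007 -1.   ]
```

View pics/w4.png

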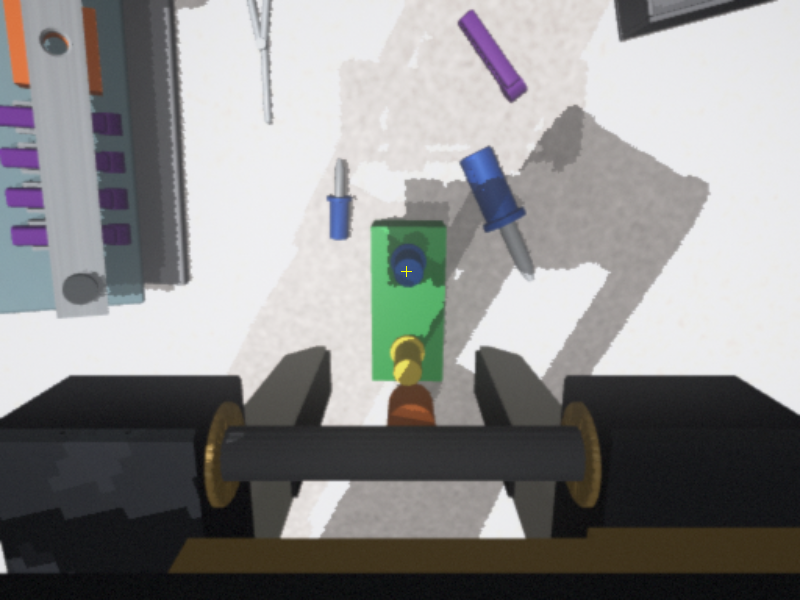

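The blue pin's knob top is near (408,269), 2-3 px from the prediction, and the other blue pieces lie clear of the fingers. I'll refine with the blob and then descend.

```bash
python3 - <<'E'
from h import *
W=camera_params("wrist"); im=np.load("pics/w4.npy").astype(int)
c=im[145:195,235:285]; m=(c[...,2]>c[...,1]*1.25)&(c[...,2]>c[...,0]*1.25)
n,l,st,ce=cv2.connectedComponentsWithStats(m.astype(np.uint8)); k=1+st[1:,4].argmax(); print(st[k]+[235,145,0,0,0],ce[k]+[235,145])
t=np.linspace(0,2*np.pi,60)
def hull(X):
    P=[]
    for r,h in((.013,.05),(.013,.054),(.010,.094)): P.append(np.column_stack([X[0]+r*np.cos(t),X[1]+r*np.sin(t),0*t+h]))
    P=proj(W,np.vstack(P)); return np.r_[P.min(0),P.max(0)]
x0,y0,w,h=st[k,:4]+[235,145,0,0]
ob=np.array([x0,y0,x0+w,y0+h])-.5
g=least_squares(lambda X:hull(X)-ob,[.4153,-.3083]); print(g.x.round(4),g.fun.round(1))
b=np.r_[g.x,.077]; y=-np.array([.0171,.0688,0]);y/=np.linalg.norm(y)
x=np.array([0,0,-1.]); Q=R.from_matrix(np.column_stack([x,y,np.cross(x,y)]))
for a in(.07,0): cmd(b+[0,0,.065+a],Q,f"pick{a}")
E
```

```text
[250 156  22  27 398] [261.2160804  169.64572864]
[ 0.4147 -0.3088] [-0.5 -0.8  0.5  0.7]
pick0.07 xyz [125.9, 2.9, -2.7] turn [-0.0, 0.006, 0.005] ang 0.01
pick0 xyz [195.9, 3.3, -3.1] turn [-0.0, 0.006, 0.005] ang 0.01
```

>>> step_arm:
  commands:
    - {"xyz": [60, 2.9, -2.7], "turn": [0, 0.006, 0.005], "grip": 50}
    - {"xyz": [110, 2.9, -2.7], "turn": [0, 0.006, 0.005], "grip": 50}
    - {"xyz": [145, 3, -2.8], "turn": [0, 0.006, 0.005], "grip": 50}
    - {"xyz": [175, 3.1, -3], "turn": [0, 0.006, 0.005], "grip": 50}
    - {"xyz": [196, 3.3, -3.1], "turn": [0, 0.006, 0.005], "grip": 50}
    - {"xyz": [196, 3.3, -3.1], "turn": [0, 0.006, 0.005], "grip": 50}
    - {"xyz": [196, 3.3, -3.1], "turn": [0, 0.006, 0.005], "grip": 35}
    - {"xyz": [196, 3.3, -3.1], "turn": [0, 0.006, 0.005], "grip": 10}
    - {"xyz": [196, 3.3, -3.1], "turn": [0, 0.006, 0.005], "grip": 10}
    - {"xyz": [196, 3.3, -3.1], "turn": [0, 0.006, 0.005], "grip": 10}
    - {"xyz": [196, 3.3, -3.1], "turn": [0, 0.006, 0.005], "grip": 10}
    - {"xyz": [196, 3.3, -3.1], "turn": [0, 0.006, 0.005], "grip": 10}
  force: 25

```text
t: 10.92
tool_pos: [0.415, -0.31, 0.1438]
orientation: [-2.095, 0.259, 2.092]
force: [-1.2, 1.1, 5.6]
opening: 0.0195
```

```bash
python3 - <<'E'
from h import *
p,r,s=state(); g=p+.065*r.as_matrix()[:,0]; print("grasp",g.round(4),"R",r.as_matrix().round(3).tolist(),s['force'].round(1))
# pin offset in tool z (pad plane)
print("pin est in tool rel grasp mm",(r.inv().apply(np.array([.4147,-.3088,.074])-g)*1e3).round(1))
v=np.load("v2.npy");o,M=lug(v); Q=toolR(v,0); hole=o+M@np.array([.0004,.0008,0])
np.save("hole.npy",hole)
for h in(.12,):
    # keep grasp point = pin_head+3mm
    cmd(hole+M[:,2]*(.034+.003+.065+h),Q,f"pre {h}")
E
```

```text
grasp [ 0.4151 -0.3102  0.0788] R [[0.001, -0.241, -0.971], [-0.003, -0.971, 0.241], [-1.0, 0.003, -0.002]] [-1.2  1.1  5.6]
pin est in tool rel grasp mm [ 4.8 -1.3  0.7]
pre 0.12 xyz [-127.1, -106.7, -131.9] turn [0.052, 0.012, -0.526] ang 0.53
```

>>> step_arm:
  commands:
    - {"xyz": [-25, 0, 0], "turn": [0, 0, 0], "grip": 10}
    - {"xyz": [-60, 0, 0], "turn": [0, 0, 0], "grip": 10}
    - {"xyz": [-100, 0, 0], "turn": [0, 0, 0], "grip": 10}
    - {"xyz": [-115, -35, -44], "turn": [0.017, 0.004, -0.13], "grip": 10}
    - {"xyz": [-122, -70, -88], "turn": [0.034, 0.008, -0.26], "grip": 10}
    - {"xyz": [-127, -106.7, -132], "turn": [0.045, 0.01, -0.39], "grip": 10}
    - {"xyz": [-127, -106.7, -132], "turn": [0.052, 0.012, -0.526], "grip": 10}
    - {"xyz": [-127, -106.7, -132], "turn": [0.052, 0.012, -0.526], "grip": 10}
    - {"xyz": [-127, -106.7, -132], "turn": [0.052, 0.012, -0.526], "grip": 10}

```text
t: 12.05
tool_pos: [0.5679, -0.2381, 0.2695]
orientation: [-1.881, -0.212, 1.74]
force: [-0.1, -0.0, -0.8]
opening: 0.0194
```

```bash
python3 - <<'E'
from h import *
v=np.load("v2.npy");o,M=lug(v); Q=toolR(v,0); hole=np.load("hole.npy")
print(state()[2]['opening'])
for h in(.12,.055): cmd(hole+M[:,2]*(.034+.0048+.065+h)-Q.apply([0,0,.0007]),Q,f"{h}")
im=read_camera("wrist"); cv2.imwrite("pics/w5.png",im[150:384,130:390,::-1].repeat(2,0).repeat(2,1))
E
```

```text
0.01938090920054956
0.12 xyz [-2.8, -1.0, -1.2] turn [-0.002, 0.001, -0.003] ang 0.0
0.055 xyz [62.2, -1.2, -1.2] turn [-0.002, 0.001, -0.003] ang 0.0
```

View pics/w5.png

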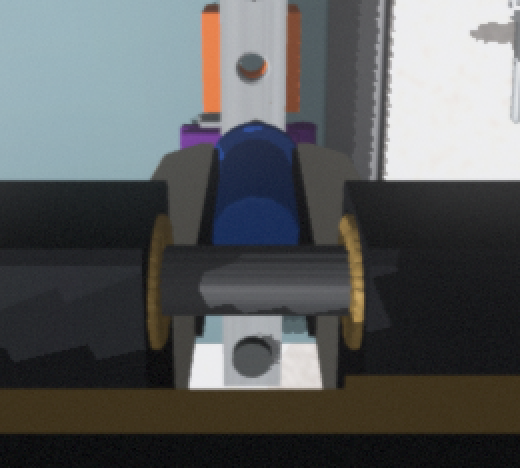

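The pin is held straight, with its flange just below the fingertips and the bar hole visible ahead. Moving to just above the hole.

>>> step_arm:
  commands:
    - {"xyz": [30, -1.1, -1.2], "turn": [-0.002, 0.001, -0.003], "grip": 10}
    - {"xyz": [60, -1.1, -1.2], "turn": [-0.002, 0.001, -0.003], "grip": 10}
    - {"xyz": [72, -1.2, -1.2], "turn": [-0.002, 0.001, -0.003], "grip": 10}
    - {"xyz": [72, -1.2, -1.2], "turn": [-0.002, 0.001, -0.003], "grip": 10}
    - {"xyz": [72, -1.2, -1.2], "turn": [-0.002, 0.001, -0.003], "grip": 10}
    - {"xyz": [72, -1.2, -1.2], "turn": [-0.002, 0.001, -0.003], "grip": 10}

```text
t: 12.85
tool_pos: [0.5807, -0.2034, 0.2095]
orientation: [-1.885, -0.218, 1.734]
force: [-0.1, 0.6, 0.7]
opening: 0.0196
```

```bash
python3 - <<'E'
from h import *
v=np.load("v2.npy");o,M=lug(v); Q=toolR(v,0); hole=np.load("hole.npy")
print(state()[2]['force'].round(1))
for h in(.03,0): cmd(hole+M[:,2]*(.034+.0048+.065+h)-Q.apply([0,0,.0007]),Q,f"{h}")
E
```

```text
[-0.1  0.6  0.7]
0.03 xyz [16.8, 0.9, 1.0] turn [0.002, -0.003, 0.002] ang 0.0
0 xyz [46.8, 1.0, 1.1] turn [0.002, -0.003, 0.002] ang 0.0
```

```bash
python3 - <<'E'
from h import *
v=np.load("v2.npy");o,M=lug(v); Q=toolR(v,0); hole=np.load("hole.npy")
for k in range(6):
    cmd(hole+M[:,2]*(.034+.0048+.065)-Q.apply([0,0,.0007]),Q); read_camera("scene")
E
```

```text
xyz [46.8, 1.0, 1.1] turn [0.002, -0.003, 0.002] ang 0.0
 xyz [46.6, 0.9, 1.0] turn [0.002, -0.002, 0.002] ang 0.0
 xyz [46.3, 0.8, 0.8] turn [0.001, -0.002, 0.002] ang 0.0
 xyz [46.0, 0.8, 0.7] turn [0.001, -0.002, 0.003] ang 0.0
 xyz [45.9, 0.8, 0.6] turn [0.001, -0.001, 0.003] ang 0.0
 xyz [45.7, 0.8, 0.5] turn [0.001, -0.001, 0.003] ang 0.0
```

>>> step_arm:
  commands:
    - {"xyz": [4, 0.6, 0.3], "turn": [0, 0, 0], "grip": 10}
    - {"xyz": [7, 0.6, 0.3], "turn": [0, 0, 0], "grip": 10}
    - {"xyz": [10, 0.6, 0.3], "turn": [0, 0, 0], "grip": 10}
    - {"xyz": [13, 0.6, 0.3], "turn": [0, 0, 0], "grip": 10}
    - {"xyz": [16, 0.6, 0.3], "turn": [0, 0, 0], "grip": 10}
    - {"xyz": [16, 0.6, 0.3], "turn": [0, 0, 0], "grip": 10}

```text
t: 13.9
tool_pos: [0.5822, -0.1951, 0.1937]
orientation: [-1.882, -0.219, 1.736]
force: [-0.3, -0.5, 0.1]
opening: 0.0196
```

```bash
python3 - <<'E'
from h import *
v=np.load("v2.npy");o,M=lug(v); Q=toolR(v,0); hole=np.load("hole.npy")
s=state()[2]; print("force in lug",(s['force']@M).round(1),s['opening'])
cmd(hole+M[:,2]*(.034+.0048+.065)-Q.apply([0,0,.0007]),Q)
E
```

```text
force in lug [-0.5  0.2  0.3] 0.019598703093868824
 xyz [28.9, 0.3, -0.1] turn [0.001, -0.0, 0.003] ang 0.0
```

>>> step_arm:
  commands:
    - {"xyz": [3, 0, 0], "turn": [0, 0, 0], "grip": 10}
    - {"xyz": [6, 0, 0], "turn": [0, 0, 0], "grip": 10}
    - {"xyz": [9, 0, 0], "turn": [0, 0, 0], "grip": 10}
    - {"xyz": [12, 0, 0], "turn": [0, 0, 0], "grip": 10}
    - {"xyz": [12, 0, 0], "turn": [0, 0, 0], "grip": 10}

```text
t: 14.52
tool_pos: [0.5839, -0.1893, 0.1833]
orientation: [-1.882, -0.219, 1.736]
force: [0.8, 0.3, -0.5]
opening: 0.0198
```

```bash
python3 - <<'E'
from h import *
v=np.load("v2.npy");o,M=lug(v); Q=toolR(v,0); hole=np.load("hole.npy")
s=state()[2]; print("force in lug",(s['force']@M).round(1),s['opening'])
cmd(hole+M[:,2]*(.034+.0048+.065)-Q.apply([0,0,.0007]),Q)
E
```

```text
force in lug [ 0.2 -0.7 -0.7] 0.019753312786231807
 xyz [16.9, 0.3, -0.1] turn [0.001, -0.0, 0.003] ang 0.0
```

Tip is in the lug with no load, so I'll push it on home.

>>> step_arm:
  commands:
    - {"xyz": [3, 0, 0], "turn": [0, 0, 0], "grip": 10}
    - {"xyz": [6, 0, 0], "turn": [0, 0, 0], "grip": 10}
    - {"xyz": [9, 0, 0], "turn": [0, 0, 0], "grip": 10}
    - {"xyz": [12, 0, 0], "turn": [0, 0, 0], "grip": 10}
    - {"xyz": [14, 0, 0], "turn": [0, 0, 0], "grip": 10}
    - {"xyz": [15, 0, 0], "turn": [0, 0, 0], "grip": 10}
    - {"xyz": [15, 0, 0], "turn": [0, 0, 0], "grip": 10}

```text
t: 15.4
tool_pos: [0.5862, -0.1824, 0.1709]
orientation: [-1.882, -0.219, 1.735]
force: [-1.3, -0.3, 1.1]
opening: 0.0196
```

```bash
python3 - <<'E'
from h import *
v=np.load("v2.npy");o,M=lug(v); Q=toolR(v,0); hole=np.load("hole.npy")
s=state()[2]; print("force in lug",(s['force']@M).round(1),s['opening'])
cmd(hole+M[:,2]*(.034+.0048+.065)-Q.apply([0,0,.0007]),Q)
E
```

```text
force in lug [-0.   1.2  1.3] 0.01962741291724505
 xyz [2.5, 0.3, 0.1] turn [0.001, -0.001, 0.003] ang 0.0
```

>>> step_arm:
  commands:
    - {"xyz": [1, 0, 0], "turn": [0, 0, 0], "grip": 10}
    - {"xyz": [2, 0, 0], "turn": [0, 0, 0], "grip": 10}
    - {"xyz": [3, 0, 0], "turn": [0, 0, 0], "grip": 10}
    - {"xyz": [4, 0, 0], "turn": [0, 0, 0], "grip": 10}
    - {"xyz": [4, 0, 0], "turn": [0, 0, 0], "grip": 10}

```text
t: 16.02
tool_pos: [0.5866, -0.1822, 0.1705]
orientation: [-1.885, -0.218, 1.735]
force: [-16.0, -7.1, 21.9]
opening: 0.0196
```

```bash
python3 - <<'E'
from h import *
v=np.load("v2.npy");o,M=lug(v); Q=toolR(v,0); hole=np.load("hole.npy")
s=state()[2]; print("force in lug",(s['force']@M).round(1),s['opening'])
cmd(hole+M[:,2]*(.034+.0048+.065)-Q.apply([0,0,.0007]),Q)
E
```

```text
force in lug [ 1.1 13.2 24.6] 0.01961131641669892
 xyz [2.0, 0.4, 0.4] turn [0.003, -0.002, 0.002] ang 0.0
```

Axial contact of 25 N about 2 mm before the estimated home, so it is probably seated. I'll let go, back off and look.

>>> step_arm:
  commands:
    - {"xyz": [-1.5, 0, 0], "turn": [0, 0, 0], "grip": 10}
    - {"xyz": [-1.5, 0, 0], "turn": [0, 0, 0], "grip": 40}
    - {"xyz": [-1.5, 0, 0], "turn": [0, 0, 0], "grip": 40}
    - {"xyz": [-1.5, 0, 0], "turn": [0, 0, 0], "grip": 40}
    - {"xyz": [-40, 0, 0], "turn": [0, 0, 0], "grip": 40}
    - {"xyz": [-90, 0, 0], "turn": [0, 0, 0], "grip": 40}
    - {"xyz": [-130, 0, -40], "turn": [0, 0, 0], "grip": 40}
    - {"xyz": [-140, 0, -70], "turn": [0, 0, 0], "grip": 40}
    - {"xyz": [-140, 0, -70], "turn": [0, 0, 0], "grip": 40}
    - {"xyz": [-140, 0, -70], "turn": [0, 0, 0], "grip": 40}
    - {"xyz": [-140, 0, -70], "turn": [0, 0, 0], "grip": 40}

```text
t: 17.4
tool_pos: [0.6325, -0.2674, 0.2875]
orientation: [-1.88, -0.22, 1.736]
force: [-0.3, 0.3, -0.6]
opening: 0.0402
```

```bash
python3 - <<'E'
from h import *
v=np.load("v2.npy");o,M=lug(v); hole=np.load("hole.npy")
W=camera_params("wrist");S=camera_params("scene");w=read_camera("wrist");s=read_camera("scene");t=read_camera("top")
f=lambda h:hole+M[:,2]*h
for n,p in(("w",W),("s",S),("t",camera_params("top"))): print(n,[proj(p,f(h))[0].round(1).tolist() for h in(.01,.014,.054)])
a=cv2.resize(w[:,:,::-1],(400,300)); u=proj(W,f(.03))[0].astype(int)
a=cv2.resize(w[max(0,u[1]-60):u[1]+60,max(0,u[0]-65):u[0]+65,::-1],(390,360),interpolation=cv2.INTER_CUBIC);print("w org",u-[65,60])
u=proj(S,f(.03))[0].astype(int); b=cv2.resize(s[u[1]-45:u[1]+45,u[0]-50:u[0]+50,::-1],(400,360),interpolation=cv2.INTER_CUBIC);print("s org",u-[50,45])
cv2.imwrite("pics/w6.png",np.hstack([a,b]))
E
```

```text
w [[257.8, 245.3], [257.8, 246.9], [257.7, 265.1]]
s [[241.1, 235.1], [240.2, 234.2], [231.6, 225.3]]
t [[282.0, 173.1], [282.9, 173.2], [292.4, 173.5]]
w org [192 193]
s org [186 185]
```

View pics/w6.png

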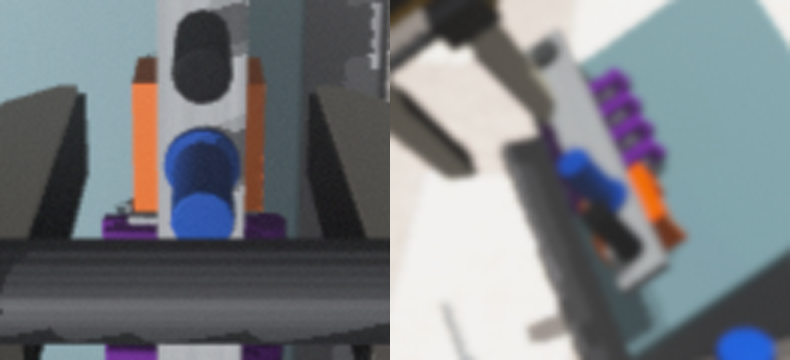

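The pin stands in the bar: in the wrist crop its flange is at (202,160) and its knob top at (203,216), in the scene crop at (612,195) and (575,163). All are within 1-2 px of the home prediction. Because contact came about 2 mm early, I'll press once on the knob with closed fingers to be sure it is fully home.

```bash
python3 - <<'E'
from h import *
v=np.load("v2.npy");o,M=lug(v); hole=np.load("hole.npy"); Q=toolR(v,0)
for a in(.06,.012,0): cmd(hole+M@np.array([-.0008,0,.054+.084+a]),Q,f"{a}")
E
```

```text
0.06 xyz [43.9, 1.0, 70.2] turn [0.001, -0.0, 0.003] ang 0.0
0.012 xyz [91.9, 1.2, 70.2] turn [0.001, -0.0, 0.003] ang 0.0
0 xyz [103.9, 1.2, 70.2] turn [0.001, -0.0, 0.003] ang 0.0
```

>>> step_arm:
  commands:
    - {"xyz": [0, 0.5, 50], "turn": [0, 0, 0], "grip": 0}
    - {"xyz": [20, 1, 70], "turn": [0, 0, 0], "grip": 0}
    - {"xyz": [44, 1, 70], "turn": [0, 0, 0], "grip": 0}
    - {"xyz": [70, 1, 70], "turn": [0, 0, 0], "grip": 0}
    - {"xyz": [88, 1.2, 70], "turn": [0, 0, 0], "grip": 0}
    - {"xyz": [92, 1.2, 70], "turn": [0, 0, 0], "grip": 0}
    - {"xyz": [95, 1.2, 70], "turn": [0, 0, 0], "grip": 0}
    - {"xyz": [97, 1.2, 70], "turn": [0, 0, 0], "grip": 0}
    - {"xyz": [97, 1.2, 70], "turn": [0, 0, 0], "grip": 0}
    - {"xyz": [97, 1.2, 70], "turn": [0, 0, 0], "grip": 0}

```text
t: 18.8
tool_pos: [0.5803, -0.2023, 0.2042]
orientation: [-1.883, -0.219, 1.735]
force: [-0.8, -0.6, -0.1]
opening: -0.0001
```

>>> step_arm:
  commands:
    - {"xyz": [2, 0, 0], "turn": [0, 0, 0], "grip": 0}
    - {"xyz": [3, 0, 0], "turn": [0, 0, 0], "grip": 0}
    - {"xyz": [4, 0, 0], "turn": [0, 0, 0], "grip": 0}
    - {"xyz": [4, 0, 0], "turn": [0, 0, 0], "grip": 0}

```text
t: 19.3
tool_pos: [0.5808, -0.2001, 0.2003]
orientation: [-1.882, -0.219, 1.735]
force: [-0.1, -0.3, -0.9]
opening: 0.0004
```

>>> step_arm:
  commands:
    - {"xyz": [1, 0, 0], "turn": [0, 0, 0], "grip": 0}
    - {"xyz": [2, 0, 0], "turn": [0, 0, 0], "grip": 0}
    - {"xyz": [3, 0, 0], "turn": [0, 0, 0], "grip": 0}
    - {"xyz": [3, 0, 0], "turn": [0, 0, 0], "grip": 0}

```text
t: 19.8
tool_pos: [0.5815, -0.2, 0.2]
orientation: [-1.885, -0.218, 1.734]
force: [-6.6, -5.9, 12.1]
opening: 0.0003
```

```bash
python3 - <<'E'
from h import *
v=np.load("v2.npy");o,M=lug(v); hole=np.load("hole.npy"); Q=toolR(v,0)
s=state()[2]; print((s['force']@M).round(1)); cmd(hole+M@np.array([-.0008,0,.054+.084]),Q)
E
```

```text
[-0.5  4.6 14.2]
 xyz [2.7, -0.1, 1.4] turn [0.002, -0.003, 0.002] ang 0.0
```

>>> step_arm:
  commands:
    - {"xyz": [1, 0, 0], "turn": [0, 0, 0], "grip": 0}
    - {"xyz": [1.5, 0, 0], "turn": [0, 0, 0], "grip": 0}
    - {"xyz": [1.5, 0, 0], "turn": [0, 0, 0], "grip": 0}
    - {"xyz": [1.5, 0, 0], "turn": [0, 0, 0], "grip": 0}

```text
t: 20.3
tool_pos: [0.5818, -0.2, 0.1999]
orientation: [-1.887, -0.217, 1.734]
force: [-10.0, -7.3, 19.0]
opening: 0.0005
```

```bash
python3 - <<'E'
from h import *
v=np.load("v2.npy");o,M=lug(v); hole=np.load("hole.npy"); Q=toolR(v,0)
s=state()[2]; print((s['force']@M).round(1)); cmd(hole+M@np.array([-.0008,0,.054+.084]),Q)
E
```

```text
[ 1.   7.4 21.4]
 xyz [2.6, -0.0, 1.7] turn [0.003, -0.004, 0.001] ang 0.01
```

Stop is rigid at 21 N axial. I'll back off and check the flange/bar gap obliquely from the high side.

```bash
python3 - <<'E'
from h import *
v=np.load("v2.npy");o,M=lug(v); hole=np.load("hole.npy")
Q=toolR(v,0)*R.from_euler('z',.85); c=Q.apply([.969,0,.246]); C=hole+.012*M[:,2]-.25*c
P=C-Q.apply([-.0818,0,-.0676]); print(P,Q.as_matrix()[:,0],"tip",P+.084*Q.as_matrix()[:,0]); cmd(P,Q)
E
```

```text
[ 0.60825225 -0.08636832  0.24098183] [-0.09339942 -0.3067315  -0.94720237] tip [ 0.6004067  -0.11213377  0.16141683]
 xyz [22.8, -121.4, 7.6] turn [0.001, -0.005, 0.851] ang 0.85
```

>>> step_arm:
  commands:
    - {"xyz": [-40, 0, 0], "turn": [0, 0, 0], "grip": 0}
    - {"xyz": [-90, 0, 0], "turn": [0, 0, 0], "grip": 0}
    - {"xyz": [-90, -40, 2], "turn": [0, 0, 0.18], "grip": 0}
    - {"xyz": [-80, -80, 4], "turn": [0, 0, 0.36], "grip": 0}
    - {"xyz": [-60, -121, 7], "turn": [0, 0, 0.54], "grip": 0}
    - {"xyz": [-40, -121, 7.5], "turn": [0, 0, 0.7], "grip": 0}
    - {"xyz": [0, -121, 7.5], "turn": [0, -0.005, 0.85], "grip": 0}
    - {"xyz": [22, -121, 7.5], "turn": [0, -0.005, 0.85], "grip": 0}
    - {"xyz": [22, -121, 7.5], "turn": [0, -0.005, 0.85], "grip": 0}
    - {"xyz": [22, -121, 7.5], "turn": [0, -0.005, 0.85], "grip": 0}

```text
t: 21.55
tool_pos: [0.6081, -0.0867, 0.2397]
orientation: [2.102, -0.671, -2.211]
force: [0.5, 0.3, -0.4]
opening: 0.0005
```

```bash
python3 - <<'E'
from h import *
v=np.load("v2.npy");o,M=lug(v); hole=np.load("hole.npy")
W=camera_params("wrist"); w=read_camera("wrist"); np.save("pics/w7.npy",w)
for h in(.0,.01,.014,.054): print(h,proj(W,hole+M[:,2]*h)[0].round(1))
u=proj(W,hole+M[:,2]*.02)[0].astype(int)-[65,50]; print(u)
cv2.imwrite("pics/w7.png",cv2.resize(w[max(0,u[1]):u[1]+100,u[0]:u[0]+130,::-1],None,fx=6,fy=6,interpolation=cv2.INTER_CUBIC))
E
```

```text
0.0 [246.8 188.8]
0.01 [256.3 190.8]
0.014 [260.3 191.7]
0.054 [304.7 201.4]
[201 143]
```

View pics/w7.png

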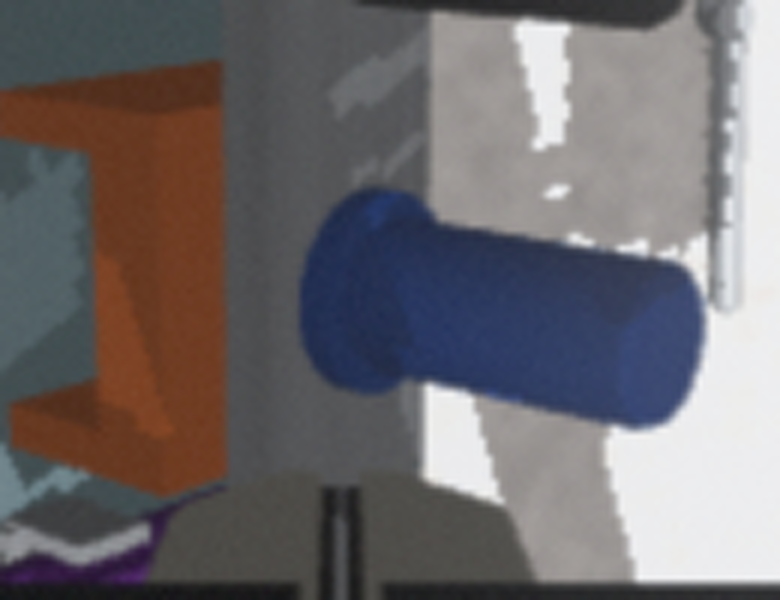

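```bash
python3 - <<'E'
from h import *
w=np.load("pics/w7.npy").astype(int)
for rows in((164,172),(181,184),(205,208),(212,216)): 
    print(rows,list(zip(range(232,280),w[rows[0]:rows[1],232:280].sum(2).mean(0).astype(int))) if rows[0]==212 or rows[0]==181 else w[rows[0]:rows[1],234:276].sum(2).mean(0).astype(int))
m=(w[...,2]>w[...,1]*1.35)&(w[...,2]>w[...,0]*1.5)&(w[...,2]>50)
n,l,st,ce=cv2.connectedComponentsWithStats(m.astype(np.uint8)); k=l[200,290]; print(st[k],ce[k])
np.save("pics/mask7.npy",(l==k))
E
```

```text
(164, 172) [207 207 207 216 228 237 241 238 233 230 230 236 247 249 251 255 257 259
 259 262 259 256 256 257 257 262 271 270 277 274 263 275 283 282 291 291
 281 286 345 444 456 459]
(181, 184) [(232, np.int64(207)), (233, np.int64(208)), (234, np.int64(205)), (235, np.int64(205)), (236, np.int64(208)), (237, np.int64(213)), (238, np.int64(223)), (239, np.int64(237)), (240, np.int64(239)), (241, np.int64(237)), (242, np.int64(233)), (243, np.int64(230)), (244, np.int64(233)), (245, np.int64(238)), (246, np.int64(245)), (247, np.int64(247)), (248, np.int64(251)), (249, np.int64(253)), (250, np.int64(257)), (251, np.int64(256)), (252, np.int64(252)), (253, np.int64(220)), (254, np.int64(168)), (255, np.int64(159)), (256, np.int64(154)), (257, np.int64(160)), (258, np.int64(163)), (259, np.int64(173)), (260, np.int64(167)), (261, np.int64(168)), (262, np.int64(160)), (263, np.int64(163)), (264, np.int64(162)), (265, np.int64(161)), (266, np.int64(161)), (267, np.int64(165)), (268, np.int64(158)), (269, np.int64(163)), (270, np.int64(162)), (271, np.int64(161)), (272, np.int64(163)), (27
[... 756 characters left out ...]
(259)), (251, np.int64(261)), (252, np.int64(266)), (253, np.int64(260)), (254, np.int64(261)), (255, np.int64(259)), (256, np.int64(253)), (257, np.int64(257)), (258, np.int64(258)), (259, np.int64(264)), (260, np.int64(262)), (261, np.int64(263)), (262, np.int64(260)), (263, np.int64(259)), (264, np.int64(260)), (265, np.int64(261)), (266, np.int64(263)), (267, np.int64(267)), (268, np.int64(284)), (269, np.int64(312)), (270, np.int64(336)), (271, np.int64(471)), (272, np.int64(690)), (273, np.int64(703)), (274, np.int64(703)), (275, np.int64(704)), (276, np.int64(704)), (277, np.int64(707)), (278, np.int64(706)), (279, np.int64(705))]
[ 251  175   67   39 1756] [282.51936219 195.04157175]
```

```bash
cat > fit.py <<'E'
from h import *
from scipy.optimize import minimize
v=np.load("v2.npy");o,M=lug(v); hole=np.load("hole.npy"); W=camera_params("wrist")
m=np.load("pics/mask7.npy").astype(np.uint8); m4=cv2.resize(m[160:230,235:330].astype(np.float32),None,fx=8,fy=8,interpolation=cv2.INTER_LINEAR)>.5
P=lambda a:hole+np.atleast_2d(a)@M.T
# bar edges: intersection of projected edge with given rows
def ex(lx,lz,row):
    q=proj(W,P([[lx,-.02,lz],[lx,.02,lz]])); t=(row-q[0,1])/(q[1,1]-q[0,1]); return q[0,0]+t*(q[1,0]-q[0,0])
obs=[(.015,.002,182,238.2),(.015,.002,214,238.2),(.015,.010,182,245),(.015,.010,214,245),(-.015,.010,168,272),(-.015,.010,214,270.8)]
f=lambda d:[ex(a+d[0],b+d[1],r)-x for a,b,r,x in obs]
g=least_squares(f,[0,0],x_scale=1e-3); print("bar dx,dz mm",(g.x*1e3).round(2),np.round(g.fun,1))
t=np.linspace(0,2*np.pi,48); c,s=np.cos(t),np.sin(t)
def ren(d):
    img=np.zeros(m4.shape,np.uint8); ax=np.array([d[3],d[4],1.]);
    for cyl in(((.013,0),(.013,.004)),((.010,.004),(.010,.044))):
        Q=[]
        for r,h in cyl: Q.append(np.column_stack([r*c,r*s,0*t])+[d[0],d[1],.010+d[2]]+h*ax)
        q=(proj(W,P(np.vstack(Q)))-[235,160]+.5)*8-.5
        cv2.fillConvexPoly(img,cv2.convexHull((q*16).round().astype(np.int32)),1,shift=4)
    return img>0
def cost(e): return (ren(np.array(e)*1e-2)^m4).sum()/64
for tilt in(0,1):
    x0=np.zeros(5); S=np.vstack([x0]+[x0+.3*np.eye(5)[i]*(1 if i<3 else 10*tilt+1e-9) for i in range(5)])
    fn=cost if tilt else (lambda e:cost([*e,0,0]))
    S=S if tilt else S[:4,:3]
    r=minimize(fn,S[0],method="Nelder-Mead",options=dict(initial_simplex=S,maxiter=600))
    print("pin dx,dy,dz mm, tilt(.01rad)",(r.x[:3]*10).round(2),r.x[3:].round(2),"xor px",r.fun)
E
python3 fit.py
```

```text
bar dx,dz mm [-1.42  1.88] [-0.6 -0.1  0.4  0.7 -0.5  0.2]
pin dx,dy,dz mm, tilt(.01rad) [-8.67  1.5  -1.61] [] xor px 92.453125
pin dx,dy,dz mm, tilt(.01rad) [-15.14   3.69  -8.07] [-11.58   3.45] xor px 64.296875
```

The bar edges put the bar's top about 1.9 mm higher than my first fit. That explains the early stop (2.0 mm at the grasp, 2.6 mm when pressing), so the head is on the bar to within about 1 mm. The arm is clear, so I'm handing in.

```bash
python3 - <<'E'
from h import *
from plant import robot
s=state()[2]; print(s['t'],s['force'].round(1),abs(s['dq']).max().round(4)); print(robot.close_job())
E
```

```text
21.6 [-1.   0.3  0.4] 0.0064
the job is handed in; nothing more can be done
None
```

I swung the keeper bar into line with the lug and trimmed it once. I then pushed the blue pin from the rack through both holes, pressed its head down, let go and handed the job in at 21.6 s. No verdict was reported.

**Checks that agree**
- **Alignment:** the holes lined up to within about 0.7 mm (roughly 0.005 rad) after the trim.
- **Fit:** the pin went in with almost no force, about 1 N.
- **Seating:** it met a rigid stop, 25 N while gripped and 21 N when pressed on the knob.
- **Clear of the pin:** the arm stood clear with about 1 N on the tool, which is its noise level.

**Checks that disagreed**
- **Early stop:** the stop came 2.0 to 2.6 mm before my first estimate. The side view puts the bar top about 1.9 mm higher than that estimate, so the head should be on the bar to within about 1 mm.
- **Pin outline fit:** fitting the pin's outline in that last picture gave no usable position (fits 9 to 15 mm off), so I disregarded it.
- **Bar in the side view:** the same view put the bar about 1.4 mm further down the slope than predicted. I relied on the pin being through both holes.

I never touched the yellow pin or the other things, but I did not re-measure them at the end.

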